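# Shim the rocking bench scale

## Robot

A 7-joint arm with a two-finger parallel gripper is mounted at the origin on the work surface. World frame = base frame: x ahead of the robot, y to its left, z up, the work surface at z = 0. Lengths are in m, angles in degrees, forces in N, time in s.
With the tool pointing down it reaches from about 0.35 to 0.9 m from the base axis. Payload 7.2 kg.
Tool frame: the origin (TCP) lies between the finger pads; the fingertips stand 19 mm ahead of it and the grasp point (between the pads) is the TCP (bot.tcp_to_tips is the distance from the TCP to the fingertips, in m); y points along the fingers, x is the direction in which the jaws open and shut, and the axes are right-handed (so a half turn about y gives the same grasp; the last joint's range is limited). The gripper opens to 88 mm and grips with 3 to 60 N. Pads are 20 mm wide; open, the fingers measure 115 mm over their backs; the gripper's body (75 mm by 178 mm) begins 61 mm behind the grasp point.
Start: joints at [69.832, 23.554, -0.728, 91.456, 0.321, 64.991, -4.71], TCP at [0.175, -0.6, 0.242] pointing down, gripper open.
Joint ranges: [-169.25, 169.25], [-16.82, 113.86], [-84.01, 82.57], [7.8, 145.47], [-59.2, 239.2], [7.22, 106.19], [-163.78, 163.78]. Speed limits (degrees/s): [136.94, 136.94, 172.46, 172.46, 180, 180, 180].

## Interface

Orientations are given as a 3x3 rotation matrix whose columns are the frame's x, y, z axes.
In Python, from rig import bot gives the robot as it stands. The module is installed in compiled form; this text tells all that it offers.
- The arm moves only by the tool drive_tool, never from a script. Its argument "steps" is text: rows parted by semicolons, each of 7 numbers parted by spaces: the turn, a rotation vector about the tool's x, y, z in rad, then the shift along the tool's x, y, z in cm, then the finger opening in cm, from 0 to 8.78. In form: wx wy wz dx dy dz grip; .... A call has 1 to 8 rows; each row is the pose to reach, as a shift and turn from the pose commanded when the call began, along the tool's axes at that moment; what a row does not reach only later rows make up. A row lasts 1/10 s, in which the tool goes at most 50 mm and 8.59 degrees, less where a joint would pass 70% of its speed; a pose out of reach is approached as far as the arm can. A call with a gripper value outside its range is refused whole. The fingers move at their own pace and stop on an object; "newtons" is the grip in N (left out, the last holds). Time passes only in rows, so rows that repeat a pose let the fingers close. It gives the time, the measured TCP pose, the force and the opening at its end, in the units of the state.
- bot.get_obs(): the state, without advancing time (a new reading comes with each control period).
- bot.camera(name): name is "side" or "top" or "wrist"; returns a dict with "img" (384x512x3 uint8, red, green, blue), "camera_matrix" (3x3 intrinsics, pixels), "dist_coeffs" ([k1, k2, p1, p2, k3] as OpenCV has them; the pictures are not rectified), "extrinsics" (4x4, takes a point from camera to world coordinates). Camera axes: x right, y down, z forward; pixel columns grow to the right and rows downward; lengths in m; the calibration is good to about 2 mm. A picture is of the moment at which its call begins. There is no depth.
- bot.close_job(): hands the job in, once; it reports no verdict.
The state is a dict: "clock": time; "joint_positions": joint angles; "qd": joint speeds; "tau": joint torques, N m; "tool_pos": TCP position; "tcp_rot": TCP orientation; "wrist_force": force on the tool from outside, world axes, zero at the start; "moment": the same for the moment, N m; "finger_gap": opening from 0.0 (shut) to 1.0 (fully open).
Only numpy, scipy, OpenCV 4.12 (cv2) and the standard library are available. Lean on these libraries where they do the work, as an engineer would, in place of code of your own. Each camera call takes 0.05 s, during which the arm holds its last target. There are 200 camera calls.

## Task

The bench scale rocks because its far-left foot hangs clear of the marble: push the wooden wedge along the bench, thin end first, under that foot until it is snug and takes some of the weight, so that the scale stands level and no longer rocks. Then press down firmly with the fingertips on the corner of the pan next to that foot to check that it stands firm, and let go. Only push and press: do not pick up or tip anything, do not shove the scale out of its place, and leave the ring, the jar and the spatula alone.

Things in the scene. Friction and masses are not known exactly. Their poses are not given: they have to be found in the camera images.
- scale: White bench scale, loose, 3 kg. Origin: centre of its footprint on the bench; z up, x away from its display side, y to its left. Body 180 x 210 mm (x, y), pan 190 x 220, flat top 76 mm up. Rubber feet 26 mm wide at x = +-105, y = +-135 mm on arms 32 mm up, stems to 65 mm. Three feet stand; (+105, +135) hangs, the scale still standing level; a few newtons on the pan there rock it.
- foot_pad (a point): Centre of the flat round underside (26 mm in diameter) of the hanging foot, at the scale's far-left corner. Its height is the gap above the bench, 6 to 12 mm at the start; the foot is stiff and does not move in the scale. Open to the scale's left (+y).
- pan_corner (a point): Flat top of the pan at its corner nearest the hanging foot, 15 mm in from both edges, 76 mm above the bench: the place to press. 4 N held for half a second is enough, 10 N is plenty.
- wedge: Beech wedge flat on the bench, 90 mm long, 54 wide, 50 g; 3 mm high at the thin end, 19 at the upright thick end. Origin: centre of its underside; x to the thin end (+45 mm; thick end at -45), y across, z up. It lies to the scale's left, thin end roughly toward the foot. Slides with under 1 N; once the foot bears on it the push rises steeply: 5 to 8 N is snug, over 11 N may shift the scale. Stays when let go.
- ring: Steel pastry ring, 72 mm in diameter, 45 mm high, standing on the bench; bystander. Origin: centre of its underside.
- jar: Amber glass jar with steel lid, 56 mm in diameter, 85 mm high; bystander. Origin: centre of its underside.
- spatula: Wooden spatula 240 mm long, lying flat on the bench beyond the scale; bystander. Origin: on its underside, x along its length.
Not all that is in view belongs to the job. Of the things that look like the wedge, take the one that is farthest to the robot's right at the start.

How it is judged (in metres and radians):
On the way, in this order (a step that is already met when the one before it is completed fails the run):
1. the wedge is pushed under the hanging foot until it is snug, carrying part of the scale's weight, the scale level (x of foot_pad in the frame of wedge between -0.04 and 0.05 m and y of foot_pad in the frame of wedge between -0.025 and 0.025 m and contact force between wedge and scale above 0.8 N and angle between scale's own z axis and vertical below 0.012 rad), for 0.2 s.
2. the fingertips press down on the scale's pan at the corner by that foot and the scale does not rock (contact force between the fingers and scale above 3 N and horizontal distance between the grasp point and pan_corner below 0.07 m and height (world z) of the grasp point above 0.075 m and angle between scale's own z axis and vertical below 0.016 rad and x of foot_pad in the frame of wedge between -0.04 and 0.05 m and y of foot_pad in the frame of wedge between -0.025 and 0.025 m), for 0.2 s.
At the end, for the whole second after the job is handed in: Foot centre over the wedge, within 25 mm of its centre line, bearing on it with over 0.8 N; scale level within 0.012 rad and within 20 mm of its start; wedge flat on the bench; all at rest; ring, jar and spatula within 20 mm of their starts (all of step 1 and distance of each of scale, ring, jar, spatula from where it was at the start of the episode below 0.02 m and height (world z) of wedge below 0.006 m and angle between wedge's own z axis and vertical below 0.06 rad and linear speed of each of scale, wedge below 0.01 m/s); the robot touches nothing.
It fails at once if the wedge is lifted off the bench or tipped up (height (world z) of wedge above 0.012 m or angle between wedge's own z axis and vertical above 0.3 rad).
It fails at once if the scale is lifted or tipped right over (height (world z) of scale above 0.015 m or angle between scale's own z axis and vertical above 0.12 rad).
It fails at once if the scale is shoved more than 30 mm (distance of scale from where it was at the start of the episode above 0.03 m).
It fails at once if the scale is pressed with more than 50 N (contact force between the fingers and scale above 50 N).
It fails at once if ring, jar or spatula is moved more than 30 mm (distance of any of ring, jar, spatula from where it was at the start of the episode above 0.03 m).
It also fails if it takes over 58 s, if anything falls off the work surface, if the arm or the gripper's body presses on something with over 40 N, if the wrist force passes 120 N, or if a joint passes its speed limit or range.

## Working session

There is one attempt and no reset: what is moved stays moved. The work goes in short steps, Python scripts to look and compute and a tool call to move; the robot and the scene stay as the last step left them, time stands still between calls to the robot, and variables do not carry over. Pictures are saved under pics/ and viewed, about 8 in all and at most 12, crops included, and the job is handed in when it is done.

Besides the shell and the picture viewer there is one more tool, called after "Emit:" by a JSON object that holds its "method" and its "body". drive_tool: Moves the arm, as the interface text tells. Its arguments: {"type":"object","properties":{"steps":{"type":"string"},"newtons":{"type":"number"}},"required":["steps"]}

```bash
mkdir -p pics
cat > h.py <<'E'
import numpy as np,cv2
from rig import bot
def ray(c,px,z):
    u=cv2.undistortPoints(np.array([[px]],float),c["camera_matrix"],np.array(c["dist_coeffs"],float))[0,0]
    E=np.array(c["extrinsics"]);d=E[:3,:3]@np.array([u[0],u[1],1]);o=E[:3,3]
    return o+d*(z-o[2])/d[2]
def proj(c,P):
    E=np.linalg.inv(np.array(c["extrinsics"]));r,_=cv2.Rodrigues(E[:3,:3])
    return cv2.projectPoints(np.array(P,float).reshape(-1,3),r,E[:3,3],c["camera_matrix"],np.array(c["dist_coeffs"],float))[0][:,0]
E
python3 - <<'E'
from h import *
import pickle
C={n:bot.camera(n) for n in("top","side")}
pickle.dump(C,open("c0.pkl","wb"))
for n in C:
    c=C[n];cv2.imwrite(f"pics/{n}0.png",cv2.resize(c["img"][:,:,::-1],(800,600)));print(n,np.round(c["extrinsics"],3).tolist())
o=bot.get_obs();print(o)
E
```

```text
top [[-0.025, -0.987, 0.159, 0.495], [-0.999, 0.02, -0.032, 0.033], [0.028, -0.159, -0.987, 0.86], [0.0, 0.0, 0.0, 1.0]]
side [[0.761, -0.336, 0.556, 0.155], [-0.648, -0.359, 0.671, -0.576], [-0.025, -0.871, -0.491, 0.527], [0.0, 0.0, 0.0, 1.0]]
{'clock': 0.1, 'joint_positions': array([69.83041724, 23.5938184 , -0.72899044, 91.49760919,  0.32167878,
       64.99012537, -4.71000064]), 'qd': array([ 0.03983014, -0.1236567 ,  0.08408613, -0.12836718, -0.03144678,
        0.04192578,  0.09381375]), 'tau': array([ 3.73666247e-03, -5.89093959e+01,  6.44430555e-01, -2.91707611e+01,
       -5.37272554e-02,  1.45204886e-02,  8.10839788e-05]), 'tool_pos': array([ 0.17487107, -0.59960674,  0.24092241]), 'tcp_rot': array([[ 2.80063963e-01, -4.89440901e-04,  9.59981217e-01],
       [-9.59980345e-01,  1.29844653e-03,  2.80064371e-01],
       [-1.38355924e-03, -9.99999037e-01, -1.06205563e-04]]), 'wrist_force': array([-0.05206191,  0.25441467, -0.00985858]), 'moment': array([ 0.017595  ,  0.0175977 , -0.02972018]), 'finger_gap': 0.9993326826760035}
```

View pics/top0.png

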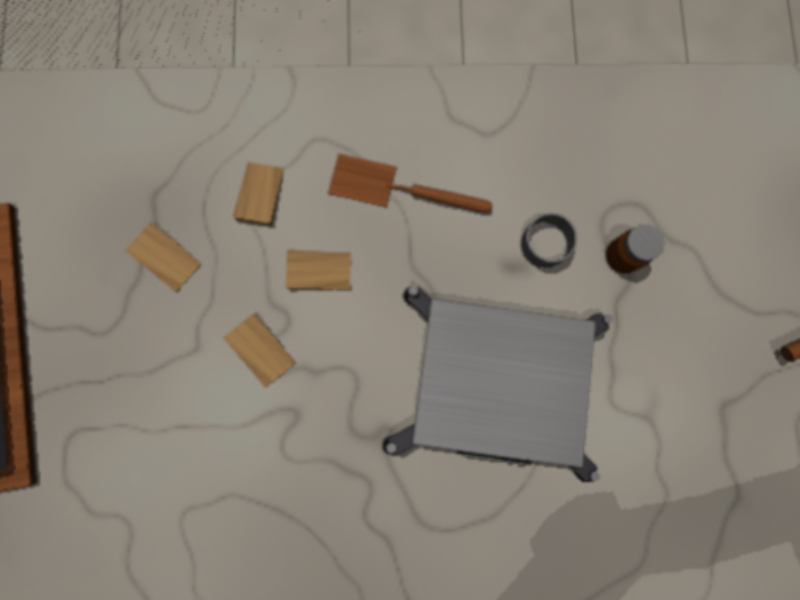

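View pics/side0.png

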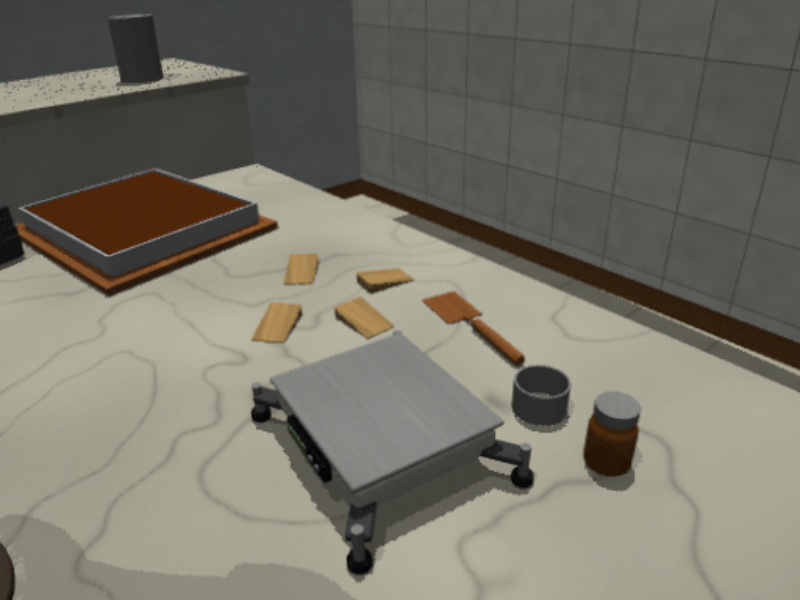

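Top view (800x600): the wedge look-alikes are at (163,257), (259,194), (318,270) and (260,349). The rightmost for the robot (smallest y, image right) is (318,270). The hanging foot's stem is at (412,292). Next I measure and check one crop.

Run:
```python
from h import *
import pickle
C=pickle.load(open("c0.pkl","rb"))
c=C["top"];im=c["img"]
hsv=cv2.cvtColor(im,cv2.COLOR_RGB2HSV)
def quad(m):
    for k in cv2.findContours(m,0,2)[0]:
        if cv2.contourArea(k)>300:
            r=cv2.minAreaRect(k);a=cv2.approxPolyDP(cv2.convexHull(k),4,True)[:,0]
            print("area",cv2.contourArea(k),"rect",np.round(r[0],1),np.round(r[1],1),"poly",a.tolist()); yield a
w=cv2.inRange(hsv,(8,80,90),(25,255,255))
for a in quad(w):
    for p in a: print("  ",p,np.round(ray(c,p,0.0)[:2],4),np.round(ray(c,p,.019)[:2],4))
for n,px in dict(FL=(412,291),FR=(602,319),NL=(391,448),NR=(591,476)).items():
    print(n,np.round(ray(c,np.array(px)*.64,.065)[:2],4))
for n,px in dict(FL=(432,297),FR=(595,321),NL=(414,445),NR=(581,467)).items():
    print("pan",n,np.round(ray(c,np.array(px)*.64,.076)[:2],4))
a=cv2.resize(im[130:210,165:285],None,fx=6.6,fy=6.6,interpolation=2)
s=C["side"]["img"][180:230,205:260];b=cv2.resize(s,None,fx=9,fy=9,interpolation=2)
H=max(a.shape[0],b.shape[0]);cv2.imwrite("pics/crop1.png",a[:,:,::-1]);cv2.imwrite("pics/crop2.png",b[:,:,::-1])
```

```text
area 1009.0 rect [165.7 223.5] [42.4 25.6] poly [[161, 201], [188, 232], [171, 246], [143, 216]]
   [161 201] [0.6146 0.2245] [0.612  0.2203]
   [188 232] [0.5443 0.1642] [0.5433 0.1613]
   [171 246] [0.5146 0.2012] [0.5142 0.1975]
   [143 216] [0.5819 0.2637] [0.58   0.2586]
area 905.0 rect [203. 172.] [24. 40.] poly [[184, 160], [223, 162], [223, 184], [184, 184]]
   [184 160] [0.7076 0.1739] [0.7029 0.1708]
   [223 162] [0.7013 0.0855] [0.6967 0.0844]
   [223 184] [0.6504 0.086 ] [0.647  0.0849]
   [184 184] [0.6521 0.1736] [0.6487 0.1705]
area 984.0 rect [104. 164.] [43.1 24.6] poly [[96, 142], [127, 168], [112, 186], [80, 159]]
   [ 96 142] [0.7535 0.3741] [0.7477 0.3666]
   [127 168] [0.6914 0.302 ] [0.6871 0.2961]
   [112 186] [0.6508 0.3342] [0.6474 0.3276]
   [ 80 159] [0.7143 0.4083] [0.7095 0.4001]
area 1269.5 rect [  9.  221.5] [183.  18.] poly [[4, 130], [18, 308], [0, 313]]
   [  4 130] [0.7857 0.5843] [0.7793 0.5721]
   [ 18 308] [0.3912 0.5242] [0.3935 0.5134]
   [  0 313] [0.3818 0.5615] [0.3843 0.5498]
area 815.5 rect [165.  123.1] [24.  38.3] poly [[159, 104], [180, 108], [171, 142], [149, 138]]
   [159 104] [0.8424 0.2327] [0.8347 0.2283]
   [180 108] [0.8319 0.184 ] [0.8244 0.1807]
   [171 142] [0.7504 0.2038] [0.7448 0.2001]
   [149 138] [0.7608 0.2541] [0.7549 0.2492]
area 1239.5 rect [263.1 122. ] [104.1  26.9] poly [[210, 121], [217, 98], [252, 106], [314, 133], [242, 131]]
   [210 121] [0.7992 0.1146] [0.7925 0.1128]
   [217  98] [0.8552 0.098 ] [0.8472 0.0966]
   [252 106] [0.8343 0.0166] [0.8268 0.0169]
   [314 133] [ 0.7665 -0.1259] [ 0.7605 -0.1224]
   [242 131] [0.7739 0.041 ] [0.7678 0.0408]
FL [ 0.6322 -0.0027]
FR [ 0.589  -0.2566]
NL [0.4284 0.0297]
NR [ 0.386  -0.2268]
pan FL [ 0.6218 -0.0284]
pan FR [ 0.5853 -0.243 ]
pan NL [0.4323 0.0006]
pan NR [ 0.399  -0.2111]
```

View pics/crop2.png

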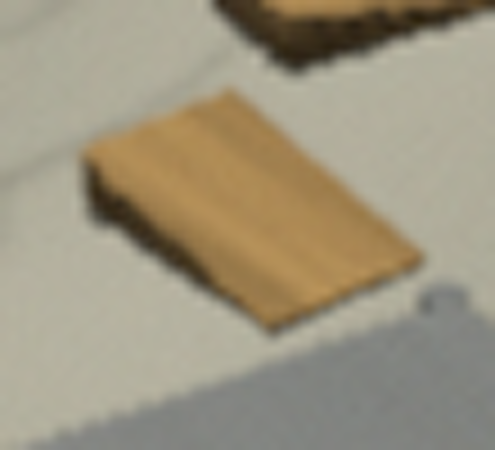

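View pics/crop1.png

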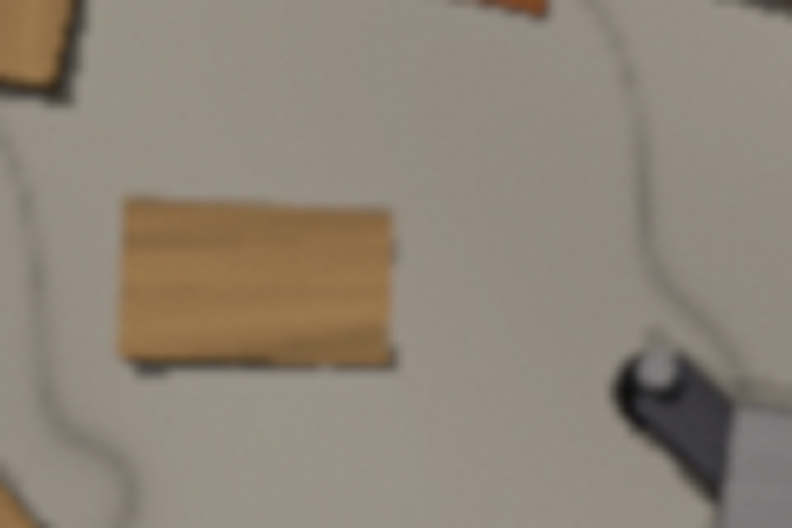

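Shown: the chosen wedge lies at about (0.676, 0.130). Its thin end points to -y (the robot's right) and its tall end is at y≈0.173. The foot is at about (0.634, -0.004). The scale's yaw is about -9.6°. Sizes agree: the pan measures 218x192 mm. I move behind the wedge's thick end at height.

Emit:
{"method": "drive_tool", "body": {"steps": "0 -1.286 0 -64.2 0 70.9 2; 0 -1.286 0 -64.2 0 70.9 2; 0 -1.286 0 -64.2 0 70.9 2; 0 -1.286 0 -64.2 0 70.9 2; 0 -1.286 0 -64.2 0 70.9 2; 0 -1.286 0 -64.2 0 70.9 2; 0 -1.286 0 -64.2 0 70.9 2; 0 -1.286 0 -64.2 0 70.9 2", "newtons": 20}}

```text
clock: 0.9
tool_pos: [0.3849, -0.2574, 0.2417]
tcp_rot: [[0.997, -0.0, 0.081], [-0.081, -0.0, 0.997], [-0.0, -1.0, -0.0]]
wrist_force: [1.4, -1.6, 0.6]
finger_gap: 0.309
```

```bash
cat >> h.py <<'E'
from scipy.spatial.transform import Rotation as Ro
def to(p,yaw,verbose=1):
    "shift/turn in tool axes to TCP p, tool down, jaw x axis at yaw deg"
    o=bot.get_obs();R=o["tcp_rot"];t=np.radians(yaw)
    T=np.array([[np.cos(t),0,-np.sin(t)],[np.sin(t),0,np.cos(t)],[0,-1,0]])
    print("turn",np.round(Ro.from_matrix(R.T@T).as_rotvec(),3),"shift cm",np.round(100*R.T@(np.array(p)-o["tool_pos"]),2))
    print("t",o["clock"],"pos",np.round(o["tool_pos"],4),"F",np.round(o["wrist_force"],1),"gap",round(o["finger_gap"],3),"yaw",round(np.degrees(np.arctan2(R[1,0],R[0,0])),1),"q",np.round(o["joint_positions"],0))
E
python3 -c "
from h import *
to((.676,.235,.2),0)"
```

```text
turn [ 0.    -0.081 -0.   ] shift cm [25.02  4.15 51.43]
t 0.9 pos [ 0.3849 -0.2574  0.2417] F [ 1.4 -1.6  0.6] gap 0.309 yaw -4.6 q [ 50.   9. -25. 112.   5.  60.  19.]
```

Emit:
{"method": "drive_tool", "body": {"steps": "0 -0.081 0 25 2 51.4 2; 0 -0.081 0 25 2 51.4 2; 0 -0.081 0 25 2 51.4 2; 0 -0.081 0 25 2 51.4 2; 0 -0.081 0 25 2 51.4 2; 0 -0.081 0 25 2 51.4 2; 0 -0.081 0 25 2 51.4 2; 0 -0.081 0 25 2 51.4 2"}}

```text
clock: 1.7
tool_pos: [0.5905, 0.0852, 0.2272]
tcp_rot: [[1.0, -0.001, 0.007], [-0.007, -0.0, 1.0], [-0.001, -1.0, -0.0]]
wrist_force: [0.2, -0.1, 0.5]
finger_gap: 0.226
```

```bash
python3 -c "
from h import *
to((.676,.235,.1),0)"
```

```text
turn [ 0.    -0.007 -0.001] shift cm [ 8.46 12.71 15.04]
t 1.7 pos [0.5905 0.0852 0.2272] F [ 0.2 -0.1  0.5] gap 0.226 yaw -0.4 q [ 12.  25. -34.  95.  16.  65. -27.]
```

Emit:
{"method": "drive_tool", "body": {"steps": "0 0 0 8.5 6 15 2; 0 0 0 8.5 6 15 2; 0 0 0 8.5 6 15 2; 0 0 0 8.5 6 15 2; 0 0 0 8.5 6 15 2; 0 0 0 8.5 6 15 2"}}

```text
clock: 2.3
tool_pos: [0.6751, 0.2336, 0.1663]
tcp_rot: [[1.0, -0.002, 0.005], [-0.005, -0.001, 1.0], [-0.002, -1.0, -0.001]]
wrist_force: [-0.6, 0.2, 0.0]
finger_gap: 0.227
```

Run:
```python
from h import *
to((.676,.235,.03),0)
for n in("wrist",):
    c=bot.camera(n);cv2.imwrite("pics/w1.png",c["img"][:,:,::-1]);import pickle;pickle.dump(c,open("w1.pkl","wb"))
print(np.round(c["extrinsics"],3).tolist())
w=[(.676,.13,.011),(.676,.085,.003),(.676,.175,.019),(.634,-.004,.065)]
print(proj(c,w).round())
```

```text
turn [ 0.001 -0.005 -0.002] shift cm [ 0.11 13.63  0.15]
t 2.3 pos [0.6751 0.2336 0.1663] F [-0.6  0.2  0. ] gap 0.227 yaw -0.3 q [ -4.  40. -32.  80.  21.  66. -38.]
[[1.0, -0.004, -0.004, 0.676], [-0.005, -0.954, -0.299, 0.316], [-0.002, 0.299, -0.954, 0.309], [0.0, 0.0, 0.0, 1.0]]
[[259. 262.]
 [259. 288.]
 [259. 232.]
 [225. 381.]]
```

View pics/w1.png

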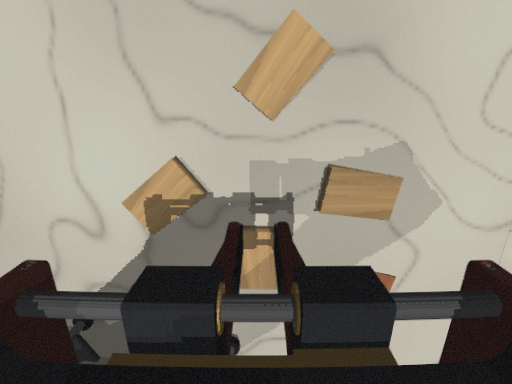

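The wrist view shows the wedge centred between the fingers at column 259, as predicted, with its thick edge near row 228. I descend behind it.

Emit:
{"method": "drive_tool", "body": {"steps": "0 0 0 0.1 5 -0.5 2; 0 0 0 0.1 10 -1.5 2; 0 0 0 0.1 14 -2.4 2; 0 0 0 0.1 14.1 -2.4 2; 0 0 0 0.1 14.1 -2.4 2"}}

```text
clock: 2.85
tool_pos: [0.677, 0.2079, 0.0279]
tcp_rot: [[1.0, 0.0, 0.008], [-0.008, -0.0, 1.0], [0.0, -1.0, -0.0]]
wrist_force: [0.1, 0.2, -0.6]
finger_gap: 0.231
```

Run:
```python
from h import *
# arc: contact TCP when wedge centre at (.676,.130): TCP is 56 mm behind centre
F=np.array([.634,-.004]);th=np.radians(25)
for deg,s in [(0,0),(5,0),(10,0),(15,0),(20,0),(25,0),(25,.02),(25,.04)]:
    a=np.radians(deg);R=.195
    # wedge centre on arc centred (.676-R,.130)
    w=np.array([.676-R+R*np.cos(a),.130-R*np.sin(a)])+s*np.array([-np.sin(a),-np.cos(a)])
    h=np.array([-np.sin(a),-np.cos(a)]);d=F-w
    tcp=w-.056*h
    print(deg,"w",w.round(4),"tcp",tcp.round(4),"foot in wedge",(d@h).round(4),(d@np.array([-h[1],h[0]])).round(4)); 
to((.676,.188,.026),0)
```

```text
0 w [0.676 0.13 ] tcp [0.676 0.186] foot in wedge 0.134 -0.042
5 w [0.6753 0.113 ] tcp [0.6801 0.1688] foot in wedge 0.1202 -0.0309
10 w [0.673  0.0961] tcp [0.6828 0.1513] foot in wedge 0.1054 -0.0211
15 w [0.6694 0.0795] tcp [0.6838 0.1336] foot in wedge 0.0898 -0.0125
20 w [0.6642 0.0633] tcp [0.6834 0.1159] foot in wedge 0.0736 -0.0054
25 w [0.6577 0.0476] tcp [0.6814 0.0983] foot in wedge 0.0568 0.0003
25 w [0.6493 0.0295] tcp [0.6729 0.0802] foot in wedge 0.0368 0.0003
25 w [0.6408 0.0113] tcp [0.6645 0.0621] foot in wedge 0.0168 0.0003
turn [ 0.    -0.008  0.   ] shift cm [-0.09  0.19 -1.99]
t 2.85 pos [0.677  0.2079 0.0279] F [ 0.1  0.2 -0.6] gap 0.231 yaw -0.5 q [ -3.  47. -29.  87.  26.  53. -40.]
```

Emit:
{"method": "drive_tool", "body": {"steps": "0 0 0 -0.1 0.1 -1 2; 0 0 0 -0.1 0.1 -1.6 2; 0 0 0 -0.1 0.1 -2.1 2; 0 0.03 0 0.07 0.1 -2.8 2; 0 0.079 0 0.33 0.1 -3.9 2; 0 0.123 0 0.48 0.1 -4.78 2; 0 0.167 0 0.62 0.1 -5.66 2; 0 0.21 0 0.68 0.1 -6.54 2"}}

```text
clock: 3.65
tool_pos: [0.6832, 0.1428, 0.0256]
tcp_rot: [[0.976, -0.0, 0.218], [-0.218, -0.0, 0.976], [0.0, -1.0, -0.0]]
wrist_force: [0.1, 1.1, 0.9]
finger_gap: 0.225
```

```bash
cat >> h.py <<'E'
def wedge(pic=None,box=None):
    c=bot.camera("top");im=c["img"];m=cv2.inRange(cv2.cvtColor(im,cv2.COLOR_RGB2HSV),(8,80,60),(25,255,255))
    m[:,:185]=0;m[:150]=0;m[245:]=0
    for k in cv2.findContours(m,0,2)[0]:
        if cv2.contourArea(k)>80:
            r=cv2.boxPoints(cv2.minAreaRect(k));print(cv2.contourArea(k),[np.round(ray(c,p,.011)[:2],3).tolist() for p in r])
    if pic: cv2.imwrite(pic,cv2.resize(im[110:260,170:350],None,fx=4.4,fy=4,interpolation=2)[:,:,::-1])
    return c
E
python3 - <<'E'
from h import *
wedge("pics/t2.png")
to((.6814,.0983,.027),-25)
to((.673,.0802,.027),-25)
E
```

```text
101.0 [[0.579, -0.021], [0.596, -0.043], [0.512, -0.102], [0.497, -0.08]]
85.0 [[0.611, 0.178], [0.623, 0.158], [0.573, 0.13], [0.562, 0.15]]
97.0 [[0.707, -0.295], [0.723, -0.318], [0.677, -0.349], [0.66, -0.327]]
81.5 [[0.723, 0.083], [0.739, 0.066], [0.626, -0.028], [0.61, -0.01]]
turn [0.001 0.212 0.   ] shift cm [ 0.74 -0.15 -4.18]
t 3.7 pos [0.6835 0.1407 0.0255] F [-0.2 -0.5 -0.3] gap 0.231 yaw -12.8 q [  1.  46. -26.  88.  24.  51. -46.]
turn [0.001 0.212 0.   ] shift cm [ 0.32 -0.14 -6.13]
t 3.7 pos [0.6835 0.1407 0.0255] F [-0.2 -0.5 -0.3] gap 0.231 yaw -12.8 q [  1.  46. -26.  88.  24.  51. -46.]
```

View pics/t2.png

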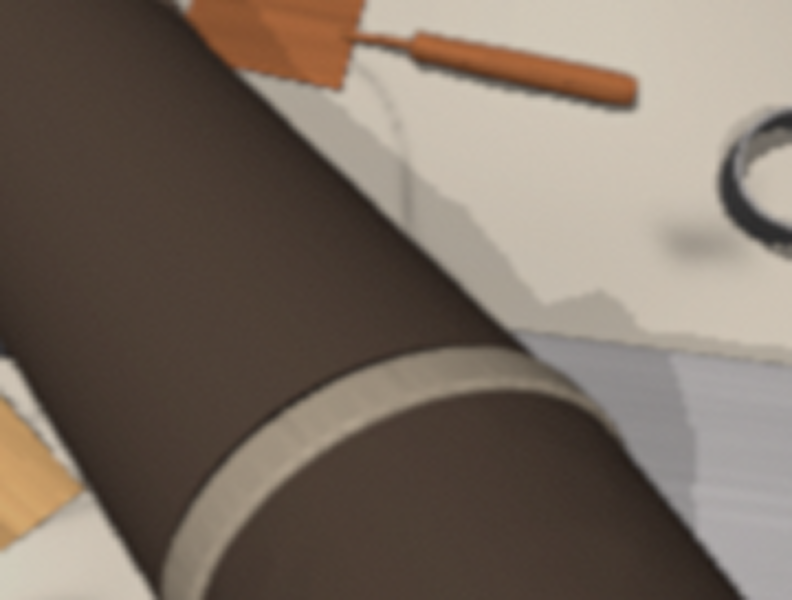

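The top view is hidden by the arm, so I will use the wrist view for the rest. I continue the arc.

Emit:
{"method": "drive_tool", "body": {"steps": "0 0.038 0 0.18 0 -0.7 2; 0 0.08 0 0.37 0 -1.55 2; 0 0.126 0 0.55 0 -2.4 2; 0 0.17 0 0.66 0 -3.3 2; 0 0.212 0 0.74 0 -4.2 2; 0 0.212 0 0.74 0 -4.2 2"}}

```text
clock: 4.3
tool_pos: [0.6813, 0.0987, 0.0256]
tcp_rot: [[0.908, -0.0, 0.419], [-0.419, -0.002, 0.908], [0.0, -1.0, -0.002]]
wrist_force: [-0.6, -0.2, -0.4]
finger_gap: 0.225
```

Run:
```python
from h import *
import pickle
c=bot.camera("wrist");s=bot.camera("side");pickle.dump((c,s),open("w3.pkl","wb"))
a=np.vstack([c["img"][150:],s["img"][180:300]]) 
cv2.imwrite("pics/w3.png",cv2.resize(a,None,fx=1.5,fy=1.5)[:,:,::-1])
P=[(.634,-.004,.065),(.634,-.004,.008),(.6577,.0476,.011)]
print(proj(c,P).round(1),proj(s,P).round(1))
to((.673,.0802,.027),-25)
```

```text
[[257.2 450.6]
 [257.4 367.5]
 [257.1 312.1]] [[254.3 210.3]
 [254.9 231.7]
 [248.2 217.6]]
turn [-0.     0.008  0.   ] shift cm [ 0.11 -0.12 -2.23]
t 4.4 pos [0.6813 0.1009 0.0258] F [-0.2  0.1  1.1] gap 0.228 yaw -24.5 q [  3.  45. -23.  90.  21.  50. -53.]
```

View pics/w3.png

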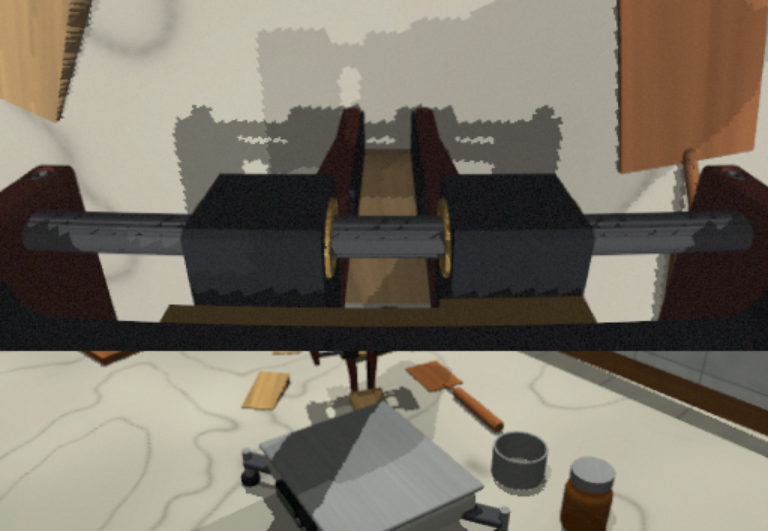

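Run:
```python
from h import *
import pickle
c,s=pickle.load(open("w3.pkl","rb"))
a=np.radians(24.5);h=np.array([-np.sin(a),-np.cos(a)]);l=np.array([-h[1],h[0]])
w=np.array([.6813,.1005])+.055*h
P=[(*(w+x*h+y*l),z) for x,y,z in[(-.045,-.027,.019),(-.045,.027,.019),(-.045,-.027,0),(-.045,.027,0),(.045,-.027,.003),(.045,.027,.003)]]
print("w",w);print(proj(s,P).round(1).tolist());print(proj(c,P).round(1).tolist())
x=s["img"][195:235,215:285];cv2.imwrite("pics/s4.png",np.vstack([cv2.resize(x,None,fx=10,fy=7,interpolation=2),cv2.resize(c["img"][230:380,150:365],(700,300))])[:,:,::-1])
```

```text
w [0.65849187 0.05045213]
[[232.1, 206.7], [253.3, 203.2], [232.5, 213.3], [253.4, 209.7], [241.7, 232.1], [264.2, 228.0]]
[[212.2, 258.6], [299.6, 258.2], [216.5, 243.8], [295.6, 243.4], [222.3, 348.1], [291.4, 347.8]]
```

View pics/s4.png

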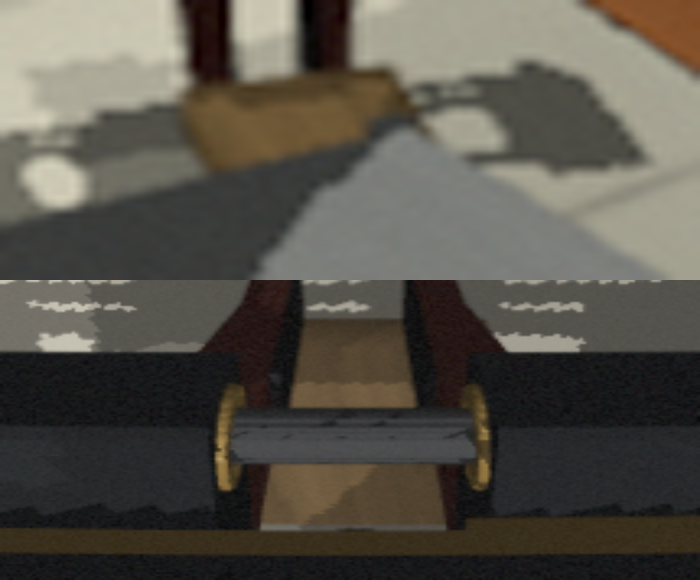

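Side and wrist views agree with the planned pose to within about 4 mm: the thick corners are at side (234,207) and (255,205). The wedge is aligned with the fingers. I push straight on, watching the force.

Emit:
{"method": "drive_tool", "body": {"steps": "0 0 0 0.1 0 -0.4 2; 0 0 0 0.1 0 -0.8 2; 0 0 0 0.1 0 -1.2 2; 0 0 0 0.1 0 -1.2 2"}}

```text
clock: 4.8
tool_pos: [0.677, 0.0889, 0.0256]
tcp_rot: [[0.91, -0.0, 0.416], [-0.416, -0.001, 0.91], [0.0, -1.0, -0.001]]
wrist_force: [0.5, -1.0, 0.5]
finger_gap: 0.228
```

Emit:
{"method": "drive_tool", "body": {"steps": "0 0 0 0 0 -0.2 2; 0 0 0 0 0 -0.4 2; 0 0 0 0 0 -0.4 2"}}

```text
clock: 5.1
tool_pos: [0.6755, 0.0858, 0.0256]
tcp_rot: [[0.91, -0.0, 0.415], [-0.415, -0.0, 0.91], [0.0, -1.0, -0.0]]
wrist_force: [0.1, -1.0, 0.2]
finger_gap: 0.225
```

Emit:
{"method": "drive_tool", "body": {"steps": "0 0 0 0 0 -0.2 2; 0 0 0 0 0 -0.4 2; 0 0 0 0 0 -0.4 2"}}

```text
clock: 5.4
tool_pos: [0.6738, 0.0821, 0.0256]
tcp_rot: [[0.91, -0.0, 0.415], [-0.415, -0.0, 0.91], [0.0, -1.0, -0.0]]
wrist_force: [0.3, 0.6, -0.3]
finger_gap: 0.23
```

Emit:
{"method": "drive_tool", "body": {"steps": "0 0 0 0 0 -0.2 2; 0 0 0 0 0 -0.4 2; 0 0 0 0 0 -0.4 2"}}

```text
clock: 5.7
tool_pos: [0.6727, 0.0804, 0.026]
tcp_rot: [[0.91, 0.002, 0.414], [-0.414, 0.002, 0.91], [0.001, -1.0, 0.003]]
wrist_force: [1.9, 5.8, -1.2]
finger_gap: 0.227
```

Emit:
{"method": "drive_tool", "body": {"steps": "0 0 0 0 0 -0.2 2; 0 0 0 0 0 -0.4 2; 0 0 0 0 0 -0.4 2"}}

```text
clock: 6.0
tool_pos: [0.6722, 0.0794, 0.0267]
tcp_rot: [[0.911, 0.005, 0.413], [-0.413, 0.005, 0.911], [0.002, -1.0, 0.007]]
wrist_force: [4.5, 9.7, -1.5]
finger_gap: 0.228
```

Emit:
{"method": "drive_tool", "body": {"steps": "0 0 0 0 0 -0.2 2; 0 0 0 0 0 -0.3 2; 0 0 0 0 0 -0.3 2"}}

```text
clock: 6.3
tool_pos: [0.6713, 0.0767, 0.0267]
tcp_rot: [[0.911, 0.005, 0.413], [-0.413, 0.005, 0.911], [0.002, -1.0, 0.007]]
wrist_force: [6.2, 8.9, -2.6]
finger_gap: 0.224
```

The push reached about 10.7 N, so it is snug. I back off straight and then lift clear.

Emit:
{"method": "drive_tool", "body": {"steps": "0 0 0 0 0 0.5 2; 0 0 0 0 0 1.5 2; 0 0 0 0 0 3 2; 0 0 0 0 0 3.5 2; 0 0 0 0 -4 3.5 2; 0 0 0 0 -8 3.5 2; 0 0 0 0 -12 3.5 2; 0 0 0 0 -12 3.5 2"}}

```text
clock: 7.1
tool_pos: [0.687, 0.1059, 0.1522]
tcp_rot: [[0.91, 0.009, 0.415], [-0.415, 0.002, 0.91], [0.008, -1.0, 0.006]]
wrist_force: [1.5, -0.8, 0.1]
finger_gap: 0.227
```

Run:
```python
from h import *
import pickle
c=bot.camera("wrist");s=bot.camera("side");t=bot.camera("top");pickle.dump((c,s,t),open("w5.pkl","wb"))
s0=pickle.load(open("c0.pkl","rb"))["side"]["img"]
a=np.hstack([c["img"][120:380],cv2.resize(s["img"][170:385,130:360],(278,260))])
cv2.imwrite("pics/w5.png",a[:,:,::-1])
# scale shift in side view: phase correlation on near feet/jar-free patches
for (y0,y1,x0,x1) in[(310,370,200,260),(240,290,150,200),(270,320,300,350)]:
    T=s0[y0+8:y1-8,x0+8:x1-8];m=cv2.matchTemplate(s["img"][y0:y1,x0:x1],T,cv2.TM_CCOEFF_NORMED);_,v,_,p=cv2.minMaxLoc(m);print(v,p[0]-8,p[1]-8)
to((.604,-.038,.14),-25)
```

```text
0.9873389005661011 0 2
0.8437655568122864 0 1
0.9665504693984985 1 2
turn [ 0.001  0.009 -0.   ] shift cm [ -1.33   0.53 -16.25]
t 7.25 pos [0.6835 0.1043 0.1451] F [-0.4 -0.4 -0.4] gap 0.23 yaw -24.5 q [  4.  37. -26.  85.  17.  61. -50.]
```

View pics/w5.png

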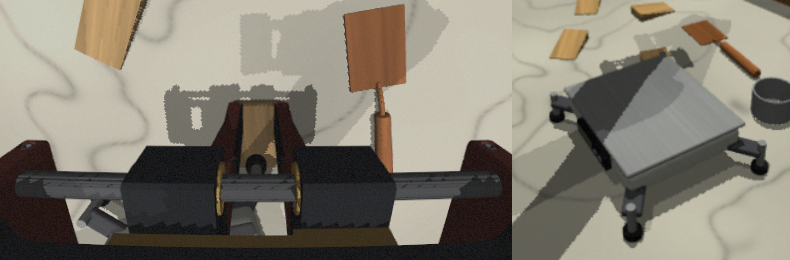

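The wrist view shows the foot stem (257,280) centred on the wedge. The side view shows the scale shifted by only about 2 px, a few mm. Now I press the pan corner with the fingers shut.

Emit:
{"method": "drive_tool", "body": {"steps": "0 0 0 -1.3 0.5 -4 0; 0 0 0 -1.3 0.5 -8 0; 0 0 0 -1.3 0.5 -12 0; 0 0 0 -1.3 0.5 -16.5 0; 0 0 0 -1.3 0.5 -16.5 0; 0 0 0 -1.3 2.5 -16.5 0; 0 0 0 -1.3 3.5 -16.5 0; 0 0 0 -1.3 3.5 -16.5 0"}}

```text
clock: 8.05
tool_pos: [0.6019, -0.0399, 0.1079]
tcp_rot: [[0.91, -0.005, 0.414], [-0.414, 0.0, 0.91], [-0.005, -1.0, -0.002]]
wrist_force: [-0.0, -0.7, 0.4]
finger_gap: 0.006
```

Emit:
{"method": "drive_tool", "body": {"steps": "0 0 0 0 0.5 0 0; 0 0 0 0 1 0 0; 0 0 0 0 1 0 0"}}

```text
clock: 8.35
tool_pos: [0.6033, -0.0401, 0.1001]
tcp_rot: [[0.91, -0.001, 0.415], [-0.415, -0.0, 0.91], [-0.001, -1.0, -0.0]]
wrist_force: [-0.0, 0.5, -0.7]
finger_gap: 0.003
```

Tips are at about z 0.081, so I press in small steps.

Emit:
{"method": "drive_tool", "body": {"steps": "0 0 0 0 0.2 0 0; 0 0 0 0 0.4 0 0; 0 0 0 0 0.5 0 0; 0 0 0 0 0.5 0 0"}}

```text
clock: 8.75
tool_pos: [0.6035, -0.0404, 0.0956]
tcp_rot: [[0.91, -0.0, 0.415], [-0.415, -0.0, 0.91], [0.0, -1.0, -0.0]]
wrist_force: [0.3, -0.9, -1.3]
finger_gap: 0.005
```

Emit:
{"method": "drive_tool", "body": {"steps": "0 0 0 0 0.2 0 0; 0 0 0 0 0.2 0 0; 0 0 0 0 0.2 0 0"}}

```text
clock: 9.05
tool_pos: [0.6037, -0.0404, 0.0953]
tcp_rot: [[0.91, 0.001, 0.415], [-0.415, -0.001, 0.91], [0.001, -1.0, -0.0]]
wrist_force: [-4.5, -0.7, 13.0]
finger_gap: 0.004
```

Emit:
{"method": "drive_tool", "body": {"steps": "0 0 0 0 0 0 0; 0 0 0 0 0 0 0; 0 0 0 0 0 0 0; 0 0 0 0 0 0 0; 0 0 0 0 0 0 0; 0 0 0 0 0 0 0"}}

```text
clock: 9.65
tool_pos: [0.6037, -0.0403, 0.0953]
tcp_rot: [[0.91, 0.001, 0.415], [-0.415, -0.001, 0.91], [0.001, -1.0, -0.0]]
wrist_force: [-5.6, -1.2, 12.3]
finger_gap: 0.008
```

Emit:
{"method": "drive_tool", "body": {"steps": "0 0 0 0 -0.3 0 0; 0 0 0 0 -1 0 0; 0 0 0 0 -4 0 0; 0 0 0 0 -8 0 0; 0 0 0 0 -12 3 0; 0 0 0 0 -12 7 0; 0 0 0 0 -12 11 0; 0 0 0 0 -12 11 0"}}

```text
clock: 10.45
tool_pos: [0.6499, 0.0669, 0.2144]
tcp_rot: [[0.913, 0.002, 0.408], [-0.408, 0.004, 0.913], [-0.0, -1.0, 0.005]]
wrist_force: [0.0, 0.8, 0.1]
finger_gap: 0.003
```

Run:
```python
from h import *
import pickle
s0=pickle.load(open("c0.pkl","rb"))["side"]["img"]
c=bot.camera("wrist");s=bot.camera("side")
a=np.hstack([c["img"][120:380],cv2.resize(s["img"][170:385,130:360],(278,260))])
cv2.imwrite("pics/w6.png",a[:,:,::-1])
for (y0,y1,x0,x1) in[(310,370,200,260),(240,290,150,200),(270,320,300,350)]:
    T=s0[y0+8:y1-8,x0+8:x1-8];m=cv2.matchTemplate(s["img"][y0:y1,x0:x1],T,cv2.TM_CCOEFF_NORMED);_,v,_,p=cv2.minMaxLoc(m)
    q=np.array([(x0+x1)/2,(y0+y1)/2]);print(v,p[0]-8,p[1]-8,"m",(ray(s,q+np.array(p)-8,.02)-ray(s,q,.02)).round(4))
to((.6,0,.2),-25)
```

```text
0.9762416481971741 0 2 m [-0.0024 -0.0031  0.    ]
0.8953449130058289 0 1 m [-0.0016 -0.0027  0.    ]
0.966404914855957 1 2 m [-0.0025 -0.0045  0.    ]
turn [ 0.     0.011 -0.001] shift cm [-1.95  1.35 -7.57]
t 10.55 pos [0.649  0.0608 0.2135] F [-0.1 -1.7 -0.1] gap 0.007 yaw -24.4 q [  9.  30. -28.  88.  15.  66. -46.]
```

View pics/w6.png

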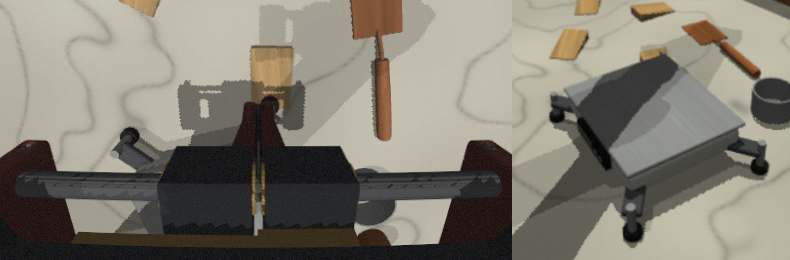

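The wrist view shows the foot (270,222) centred on the wedge. The scale has moved about 4–5 mm, the pan did not give under the press, and the bystanders are untouched. I hand in.

```bash
python3 -c "
from rig import bot
print(bot.close_job())"
```

```text
the job is handed in; nothing more can be done
None
```

The wedge is under the hanging foot and snug, the pan corner was pressed and held firm, and the job is handed in at about 10.6 s on the clock. No verdict was reported.

**Push:** I pushed the right-most wedge along an arc, thin end first, under the far-left foot. The force rose to about 10.8 N. That is above the 5–8 N called snug but just under the 11 N that may shift the scale. I then backed off cleanly.

**Press:** With the fingers shut, I pressed the pan corner at about 13 N for over 0.6 s, slightly above the 10 N called plenty. The fingertip height stayed at 76 mm, so the scale did not rock. I let go and lifted clear.

**Last checks:**
- **Foot:** the wrist view shows it centred across the wedge.
- **Scale:** it moved about 3–5 mm from its start, against a limit of 20 mm.
- **Bystanders:** the arm came near none of them, and the spatula and ring look unmoved. I did not measure them or check the jar closely.
- **Not measured:** the load on the wedge after release and the scale's tilt were only inferred from the snug push and the firm press.

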